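Close the guard and work the treadle of the toy press

TASK

Press the axle pin into the toy's wheel: push the press's guard door shut until it clicks home on its catch, and only then push the red treadle down until it sits firmly on its rubber stop, keep it there for about a second without leaning on it harder than about 40 N, and let it come back up. How far down the stop is set is not known beforehand, so feel for it; leave the toys and the paint tin around the press where they stand.

Things in the scene. Friction and masses are not known exactly. Their poses are not given: they have to be found in the camera images.
- press: toy-wheel press fixed on the bench: grey base plate 320 x 420 x 12 mm, origin at its underside's centre, -x faces the robot. On its +y half a blue open-topped cell (x -20..150, y -20..180, to z 200 mm; ram on a beam at x 65, to z 257) with a yellow-framed clear door on its -x face; on its -y half a red treadle (y -175..-75). The toy being made lies in the cell
- door (a joint): angle of the guard door, rad: 0 shut and seated on the catch, growing as its free edge swings out toward press -x. A spring roller catch resists over the last 0.08 rad (some 5 to 15 N at door_push) and past about 0.035 rad snaps the door home; a door short of that is not shut
- door_hinge (a point): point on the door's vertical hinge axis at the level of the door's top edge, at press (-27, 180, 200) mm; the free edge lies 198 mm from it, toward press -y when shut
- door_push (a point): point on the door's outer face (away from the cell), 130 mm from the hinge axis, 9 mm below the door's top edge, on the 18 mm high top rail. Door 24 to 200 mm above the bench, rails 12 mm thick, clear panel 6 mm. A bar handle stands 34 mm out of that face near the free edge, 50 to 116 mm above the bench. Its x axis points into the door
- treadle (a joint): angle of the treadle, rad: 0 up at rest, growing as it is pressed down about a shaft along press y at press x 50, z 40 mm. The return spring takes about 4 N at tread_top to start and 7 to 11 N just above the stop; the stop is met somewhere between 0.11 and 0.27 rad, different every time; its rubber gives up to 4 mm
- tread_pad: red treadle plate with a black ribbed rubber pad, 180 x 100 x 10 mm (pad 85 x 90 x 4 mm); at rest it rises at 0.32 rad toward its free end, 190 mm from the shaft, on the robot's side. Origin on the shaft axis, mid-width; x points toward the shaft's side, level at rest
- tread_top (a point): point on the top surface of the rubber pad, in the middle of its width and 150 mm from the shaft axis: where to press. About 96 mm above the bench at rest, moving down with the treadle
- stop_post: steel post of the treadle stop, 28 mm across, 18 mm high, on the base plate under the treadle at press (-70, -125) mm, origin at its foot; its screw with a black rubber cap, 18 mm across (yields 4 mm at about 18 N), stands up to a height that is set differently every time (cap top 45 to 59 mm above the bench)
- axle_pin (a joint): how far the steel axle pin has been pressed into the toy's wheel, m: 0 at the start, 0.006 to 0.022 after a full stroke; it is moved by the ram that the treadle drives
- toy_truck: loose orange toy truck with red wheels, 85 x 58 x 64 mm, origin under its centre; a bystander
- toy_snail: loose green toy snail with a blue shell and yellow wheels, 75 x 56 x 73 mm, origin under its centre; a bystander
- paint_tin: loose yellow paint tin with a white label and lid, 56 mm across, 65 mm high, origin at its foot; a bystander

How it is judged:
By the outcome, as a careful person would: the job done as asked, in the order asked, and still so for the second after the job is handed in, with the robot touching nothing.
It also fails if it takes over 51 s, if anything falls off the work surface, if the arm or the gripper's body presses on something with over 40 N, if the wrist force passes 120 N, or if a joint passes its speed limit or range.

ROBOT

A 7-joint arm with a two-finger parallel gripper is mounted at the origin on the work surface. World frame = base frame: x ahead of the robot, y to its left, z up, the work surface at z = 0. Lengths are in m, angles in rad, forces in N, time in s.
With the tool pointing down it reaches from about 0.425 to 0.925 m from the base axis. Payload 6.8 kg.
Tool frame: the origin (TCP) lies on the centre line of the jaws, within the pads' length; the fingertips stand 14 mm ahead of it and the grasp point (between the pads) lies 5 mm behind it (bot.finger_overhang is the distance from the TCP to the fingertips, in m); z points along the fingers, y is the line along which they close (so a half turn about z gives the same grasp; the last joint's range is limited). The gripper opens to 85 mm and grips with 20 to 120 N. Pads are 22 mm wide; open, the fingers measure 114 mm over their backs; the gripper's body (76 mm by 85 mm) begins 54 mm behind the grasp point. The pads swing forward as they close: fully open they stand 13 mm farther back than shut.
Start: joints at [-1.234, 0.477, 0.022, 1.555, -0.011, 1.109, -0.083], TCP at [0.29, 0.609, 0.245] pointing down, gripper open.
Joint ranges: [-2.96, 2.96], [-0.34, 2.1], [-1.41, 1.46], [0.24, 2.44], [-1.37, 4.51], [0.17, 1.92], [-2.96, 2.96]. Speed limits (rad/s): [2.39, 2.39, 3.14, 3.14, 3.14, 3.14, 3.14].

INTERFACE

Orientations are given as a unit quaternion [w, x, y, z].
In Python, from station import bot gives the robot as it stands.
- The arm moves only by the shell command python3 -m inch 'ROWS' [OPENING] [FORCE]. ROWS is JSON, a list of rows, each a list of 4 numbers: the shift along the tool's x, y, z in m, then the turn about the tool's z in degrees. A call has 1 to 12 rows; each row shifts and turns the commanded pose from where the row before left it, along the tool's axes as they then stand; what a row does not reach is not made up. A row lasts 1/10 s, in which the tool goes at most 50 mm and 8.59 degrees, less where a joint would pass 70% of its speed; a pose out of reach is approached as far as the arm can. A call is refused whole if a number of a shift passes 0.05 or a number of a turn 8.59, either way. A call with a gripper value outside its range is refused whole. OPENING is the finger opening in m, from 0 to 0.0854, set as the call begins (- or left out, the last holds). The fingers move at their own pace and stop on an object; FORCE is the grip in N (left out, the last holds). Time passes only in rows, so rows that do not move let the fingers close. It gives the time, the measured TCP pose, the force, the opening and the grip force at its end, in the units of the state.
- bot.get_obs(): the state, without advancing time (a new reading comes with each control period).
- bot.read_camera(name): name is "scene" or "top" or "wrist"; returns a dict with "color" (384x512x3 uint8, red, green, blue), "mtx" (3x3 intrinsics, pixels), "world_from_camera" (4x4, takes a point from camera to world coordinates); the wrist camera has in their place "hand_eye" (4x4, takes a point from camera to tool coordinates, whose origin is the TCP and whose axes are the flange's). Camera axes: x right, y up, looking along -z (the intrinsics and any distortion apply to the point x, -y, -z); pixel columns grow to the right and rows downward; lengths in m; the calibration is good to about 2 mm. A picture is of the moment at which its call begins: read the wrist's pose just before it. There is no depth.
- bot.hand_in(): hands the job in; it is judged then, once.
The state is a dict: "t": time; "q": joint angles; "joint_vel": joint speeds; "joint_torque": joint torques, N m; "eef_pos": TCP position; "tool_rot": TCP orientation; "contact_force": force on the tool from outside, world axes, zero at the start; "torque": the same for the moment, N m; "gripper_width": opening from 0.0 (shut) to 1.0 (fully open); "grasp_force": force on a finger pad.
Only numpy, scipy, OpenCV 4.12 (cv2) and the standard library are available. Lean on these libraries where they do the work, as an engineer would, in place of code of your own. Each camera call takes 0.05 s, during which the arm holds its last target. There are 200 camera calls.

## Working session

There is one attempt and no reset: what is moved stays moved. The work goes in short steps, Python scripts to look and compute and a shell command to move; the robot and the scene stay as the last step left them, time stands still between calls to the robot, and variables do not carry over. Pictures are saved under pics/ and viewed, at most 10 in all, crops included, and the job is handed in when it is done.

```bash
mkdir -p pics
python3 - <<'E'
from station import bot
import cv2
o=bot.get_obs();print({k:o[k] for k in('t','eef_pos','tool_rot','contact_force','gripper_width')})
for n in('scene','top'):
    r=bot.read_camera(n);cv2.imwrite(f'pics/{n}1.png',cv2.resize(r['color'][:,:,::-1],(800,600),interpolation=cv2.INTER_CUBIC));print(n,r['mtx'].tolist(),r['world_from_camera'].round(4).tolist(),[k for k in r])
E
```

```text
{'t': 0.0, 'eef_pos': array([0.2902073 , 0.6087983 , 0.24433878]), 'tool_rot': array([-1.33858569e-04,  2.20554177e-01,  9.75374307e-01, -8.93451761e-04]), 'contact_force': array([0.44708455, 0.91007599, 0.2397251 ]), 'gripper_width': 0.9984403356975196}
scene [[354.53687534061936, 0.0, 248.81507819131932], [0.0, 354.53687534061936, 191.7902632673554], [0.0, 0.0, 1.0]] [[-0.0247, -0.6542, 0.7559, 1.3268], [0.9996, -0.0276, 0.0088, 0.0148], [0.0151, 0.7558, 0.6546, 0.8164], [0.0, 0.0, 0.0, 1.0]] ['color', 'mtx', 'world_from_camera']
top [[377.4674747822165, 0.0, 254.14416776331407], [0.0, 377.4674747822165, 189.454980126768], [0.0, 0.0, 1.0]] [[-0.0082, 0.9876, -0.1567, 0.3755], [-0.9997, -0.0047, 0.023, 0.0271], [0.0219, 0.1568, 0.9874, 1.0376], [0.0, 0.0, 0.0, 1.0]] ['color', 'mtx', 'world_from_camera']
```

View pics/scene1.png

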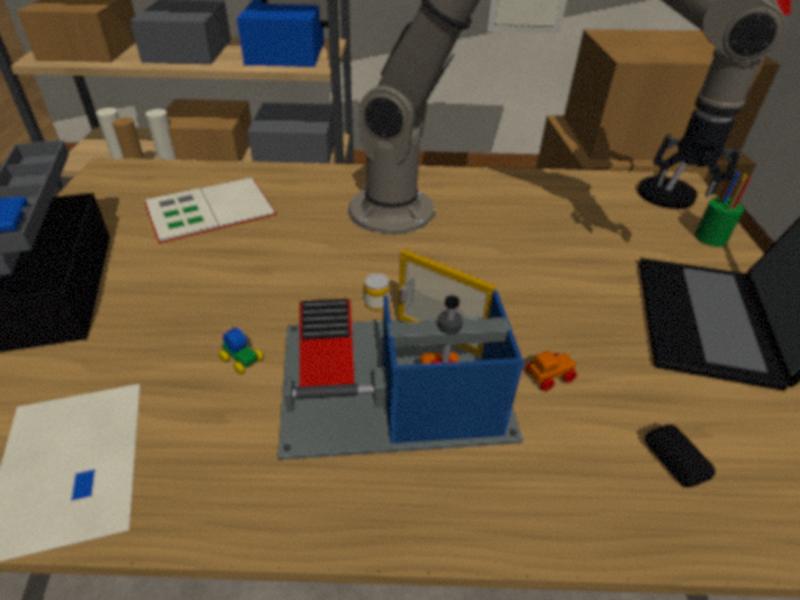

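View pics/top1.png

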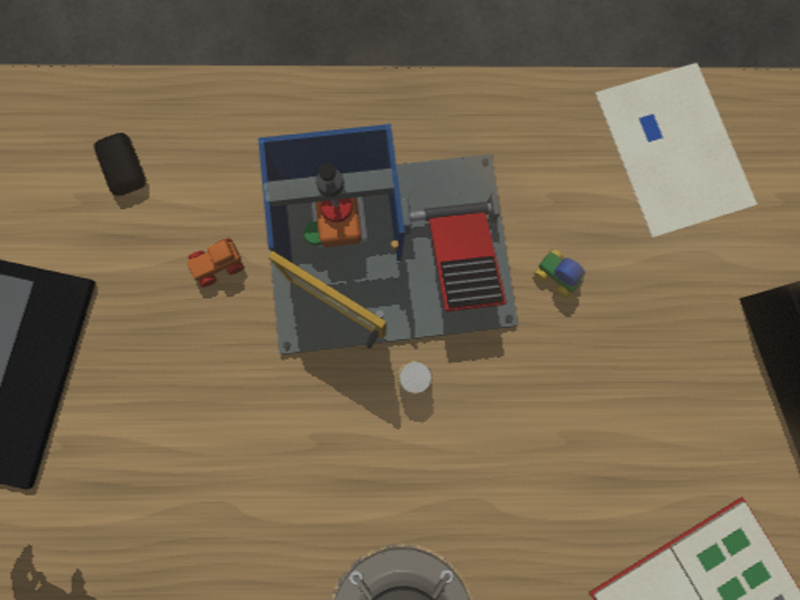

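The scene view shows the door ajar, with the tin in front of it. In the top view (800x600) the plate corners are at (283,355), (517,326) and (492,155), the door hinge is at (271,255), the free edge at (384,328), the tin at (415,377) and the pad at about (473,283).

```bash
cat > h.py <<'E'
from station import bot
import numpy as np
from scipy.spatial.transform import Rotation as R
def rot(o): return R.from_quat(np.asarray(o['tool_rot']),scalar_first=True).as_matrix()
def px(r,u,v,z):
    K,T=r['mtx'],r['world_from_camera'];d=np.linalg.solve(K,[u,v,1]);d=T[:3,:3]@[d[0],-d[1],-d[2]];p=T[:3,3];return p+d*(z-p[2])/d[2]
E
python3 - <<'E'
from h import *
r=bot.read_camera('top');P=lambda u,v,z:px(r,u/1.5625,v/1.5625,z)
nl,nr,fr=P(283,355,.012),P(517,326,.012),P(492,155,.012)
H=P(271,255,.2);F=P(384,328,.2);tin=P(415,377,.065)
print(nl,nr,fr,np.linalg.norm(nl-nr),np.linalg.norm(nr-fr));print('H,F',H,F,np.linalg.norm(H-F),'tin',tin)
c=(nl+fr)/2;y=nl-nr;yaw=np.arctan2(-y[0],y[1]);y2=fr-nr;yaw2=np.arctan2(y2[1],y2[0]);print('c',c,'yaw',yaw,yaw2)
yaw=.5*(yaw+yaw2);M=np.array([[np.cos(yaw),-np.sin(yaw)],[np.sin(yaw),np.cos(yaw)]])
W=lambda x,y:c[:2]+M@[x/1e3,y/1e3]
print('hinge model',W(-27,180),'tread',W(50-146,-125),'door shut push',W(-33,50))
d=(F-H)[:2];d/=np.linalg.norm(d);dy=M@[0,-1];print('door ang',np.arccos(d@dy), 'push pt',H[:2]+.13*d)
o=bot.get_obs();print(rot(o).round(3))
E
```

```text
[0.43612705 0.20110281 0.012     ] [ 0.48401086 -0.20677834  0.012     ] [ 0.79980841 -0.17333567  0.012     ] 0.41068222936837406 0.31756338636242204
H,F [0.56942618 0.18967669 0.2       ] [0.46238293 0.02666933 0.2       ] 0.19501193766817423 tin [ 0.39562838 -0.02370487  0.065     ]
c [0.61796773 0.01388357 0.012     ] yaw 0.11686157525148606 0.1055058654032462
hinge model [0.57116258 0.18977637] tread [ 0.53642983 -0.12099627] door shut push [0.57962375 0.05991334]
door ang 0.6922387802886389 push pt [0.49806838 0.08101177]
[[-0.903  0.43  -0.   ]
 [ 0.43   0.903 -0.001]
 [-0.    -0.001 -1.   ]]
```

```bash
python3 -m inch '[[-0.02,-0.02,0,0],[-0.0315,-0.033,0,0],[-0.0315,-0.033,0,0],[-0.0315,-0.033,0,0],[-0.0315,-0.033,0,0],[-0.0315,-0.033,0,0],[-0.0315,-0.033,0,0],[-0.0315,-0.033,0,0],[-0.0315,-0.033,0,0],[-0.0315,-0.033,0,0],[-0.0315,-0.033,0,0],[-0.0315,-0.033,0,0]]' 0 40
python3 - <<'E'
from h import *
o=bot.get_obs();p=o['eef_pos'];print(p,rot(o).T@(np.array([.455,.108,.189])-p),o['t'])
E
```

```text
t: 1.35
eef_pos: [0.4566, 0.104, 0.2454]
tool_rot: [0.0, 0.221, 0.975, 0.0]
contact_force: [0.1, -0.2, -0.6]
gripper_width: 0.002
grasp_force: 0.0
[0.45658724 0.10404868 0.24538597] [0.00313531 0.00286414 0.05638685] 1.35
```

```bash
python3 -m inch '[[0.003,0.003,0.03,0],[0,0,0.027,0],[0,0,0,0]]'
cat > plan.py <<'E'
from h import *
o=bot.get_obs();p=o['eef_pos'];m=rot(o);print(p,o['contact_force'])
H=np.array([.5703,.1897]);yaw=.111
a0=np.arctan2(-m[1,0],-m[0,0])
for th in [.69,.6,.5,.4,.3,.2,.1,.04,0]:
    a=yaw-th; i=np.array([np.cos(a),np.sin(a)]); d=np.array([i[1],-i[0]])
    t=H+.13*d-.017*i
    v=t-p[:2]; c=m.T@np.array([v[0],v[1],0])
    # in-tool shift, then turn
    print(th,t.round(4),c.round(4)[:2],'turn',np.degrees(a0-a).round(1))
    p=np.array([*t,p[2]]);a0=a;x=-i;m=np.array([[x[0],-x[1]*-1*-1,0],[x[1],x[0],0],[0,0,-1]]);m[:,1]=np.cross([0,0,-1],m[:,0])
E
python3 plan.py
```

```text
t: 1.65
eef_pos: [0.4527, 0.1088, 0.1856]
tool_rot: [-0.003, 0.221, 0.975, -0.002]
contact_force: [-0.8, 0.0, 0.4]
gripper_width: 0.0
grasp_force: 0.0
[0.45271445 0.10883108 0.18556954] [-0.78607564  0.04974729  0.35597275]
0.69 [0.4849 0.0902] [-0.0371 -0.0029] turn 7.7
0.6 [0.4942 0.0829] [-0.0118 -0.001 ] turn -5.2
0.5 [0.5053 0.0759] [-0.0131 -0.001 ] turn -5.7
0.4 [0.517  0.0699] [-0.0131 -0.001 ] turn -5.7
0.3 [0.5292 0.0652] [-0.0131 -0.001 ] turn -5.7
0.2 [0.5418 0.0617] [-0.0131 -0.001 ] turn -5.7
0.1 [0.5547 0.0595] [-0.0131 -0.001 ] turn -5.7
0.04 [0.5626 0.0588] [-0.0078 -0.0008] turn -3.4
0 [0.5678 0.0586] [-0.0052 -0.0006] turn -2.3
```

```bash
python3 -m inch '[[-0.013,-0.001,0,2.5],[-0.012,-0.001,0,2.5],[-0.012,-0.001,0,2.5],[-0.006,-0.0005,0,-2.6],[-0.006,-0.0005,0,-2.6],[-0.0065,-0.0005,0,-2.9],[-0.0065,-0.0005,0,-2.9],[-0.0065,-0.0005,0,-2.9],[-0.0065,-0.0005,0,-2.9],[-0.0065,-0.0005,0,-2.9],[-0.0065,-0.0005,0,-2.9]]'
python3 - <<'E'
from h import *
import cv2
r=bot.read_camera('top');cv2.imwrite('pics/t2.png',cv2.resize(r['color'][80:240,150:350,::-1],(800,640),interpolation=cv2.INTER_CUBIC)[:600])
o=bot.get_obs();print(o['eef_pos'],rot(o).round(3).tolist())
E
```

```text
t: 2.75
eef_pos: [0.5326, 0.0654, 0.1891]
tool_rot: [0.0, 0.091, 0.996, 0.0]
contact_force: [-1.0, -0.1, -0.7]
gripper_width: -0.0
grasp_force: 0.3
[0.53365974 0.06510484 0.18923412] [[-0.984, 0.179, 0.002], [0.179, 0.984, -0.0], [-0.002, 0.0, -1.0]]
```

View pics/t2.png

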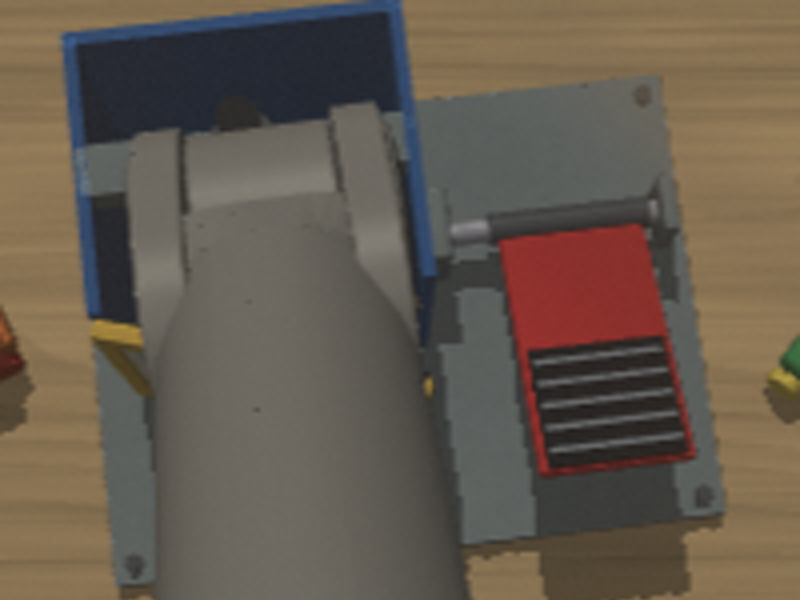

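The arm hides most of the door in this view. A yellow corner at about (428,387) shows the door is part closed and moving with the tool.

```bash
python3 -m inch '[[-0.005,-0.0004,0,-2.4],[-0.005,-0.0004,0,-2.4],[-0.005,-0.0004,0,-2.4],[-0.005,-0.0004,0,-2.4],[-0.003,-0.0003,0,-1.5]]';python3 -m inch '[[-0.002,0,0,-1],[-0.002,0,0,-1]]';python3 -m inch '[[-0.002,0,0,-1],[-0.002,0,0,-1]]';python3 -m inch '[[-0.002,0,0,-1]]'
```

```text
t: 3.3
eef_pos: [0.555, 0.0615, 0.1889]
tool_rot: [0.0, -0.006, 1.0, -0.0]
contact_force: [-1.0, -0.6, -0.4]
gripper_width: -0.001
grasp_force: 0.3
t: 3.5
eef_pos: [0.5582, 0.062, 0.1885]
tool_rot: [0.0, -0.024, 1.0, -0.0]
contact_force: [-1.2, -0.6, 0.0]
gripper_width: 0.002
grasp_force: 0.3
t: 3.7
eef_pos: [0.5598, 0.0618, 0.1881]
tool_rot: [-0.003, -0.041, 0.999, -0.0]
contact_force: [-13.1, -1.5, 11.4]
gripper_width: 0.002
grasp_force: 6.9
t: 3.8
eef_pos: [0.5599, 0.0616, 0.1881]
tool_rot: [-0.005, -0.05, 0.999, -0.0]
contact_force: [-20.1, -3.5, 17.1]
gripper_width: 0.0
grasp_force: 10.1
```

Run:
```python
from h import *
import cv2
a=bot.read_camera('wrist')['color'];b=bot.read_camera('scene')['color'][140:300,160:360]
a=cv2.resize(a,(400,300));b=cv2.resize(b,(400,320),interpolation=cv2.INTER_CUBIC)[:300]
cv2.imwrite('pics/w3.png',cv2.resize(np.hstack([a,b])[:,:,::-1],(800,300)))
print(bot.get_obs()['contact_force'])
```

```text
[-15.70842242  -2.63057017  12.94367762]
```

View pics/w3.png

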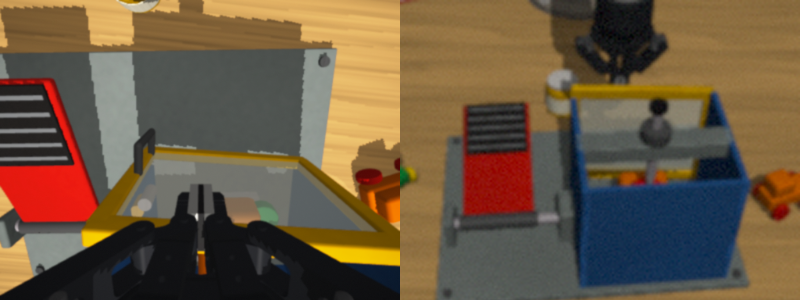

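The door is nearly shut. In the left half of the view its top rail runs from (90,230) to (390,250), with the fingertips outside it near (200,200). I'll push on against the catch, easing the vertical load.

```bash
python3 -m inch '[[-0.001,0,-0.002,0],[0,0,0,0]]';python3 -m inch '[[-0.002,0,-0.001,0]]';python3 -m inch '[[-0.002,0,-0.001,0]]'; python3 -c "
from h import *
print(bot.get_obs()['torque'])"
```

```text
t: 4.1
eef_pos: [0.5598, 0.0617, 0.1882]
tool_rot: [-0.006, -0.05, 0.999, -0.001]
contact_force: [-11.0, -2.6, 2.1]
gripper_width: -0.003
grasp_force: 6.5
t: 4.2
eef_pos: [0.5599, 0.0617, 0.1884]
tool_rot: [-0.008, -0.05, 0.999, -0.001]
contact_force: [-18.1, -1.6, -0.9]
gripper_width: -0.001
grasp_force: 9.4
t: 4.3
eef_pos: [0.56, 0.0617, 0.1884]
tool_rot: [-0.01, -0.05, 0.999, -0.001]
contact_force: [-22.6, -3.3, -1.2]
gripper_width: -0.0
grasp_force: 11.5
[-0.51815234  4.68375192 -0.11196194]
```

```bash
cat > ov.py <<'E'
from h import *
import cv2,sys
r=bot.read_camera('scene');K,T=r['mtx'],r['world_from_camera'];Ti=np.linalg.inv(T)
def pr(p):
    q=Ti@[*p,1];q=K@[q[0],-q[1],-q[2]];return q[:2]/q[2]
u0,v0,s=235,160,8
im=cv2.resize(r['color'][v0:v0+70,u0:u0+95,::-1],None,fx=s,fy=s,interpolation=cv2.INTER_CUBIC)
H=np.array([.5703,.1897]);yaw=.111
for th,c in((0,(0,255,0)),(.06,(255,0,255)),(.12,(255,255,0))):
    a=yaw-th;i=np.array([np.cos(a),np.sin(a)]);d=np.array([i[1],-i[0]])
    pts=[H+.006*i,H+.006*i+.198*d,H-.006*i+.198*d,H-.006*i]
    q=np.array([(pr([*p,.2])-[u0,v0]+.5)*s for p in pts]).astype(int);cv2.polylines(im,[q],True,c,1)
cv2.imwrite(sys.argv[1],im)
E
python3 ov.py pics/s4.png
```

```text
(no output)
```

View pics/s4.png

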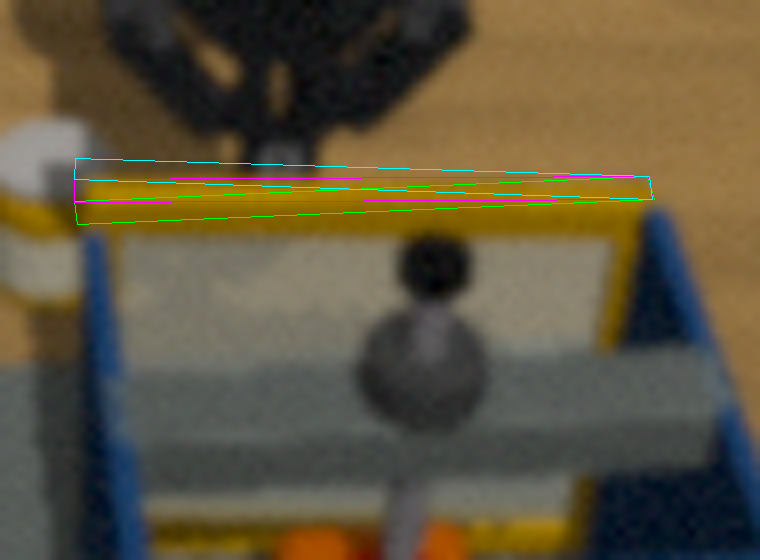

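The door sits parted by about 0.06 rad: the cell's left corner is at (95,240) and the door's back edge at row 207, while they coincide at the hinge side. It is on the catch and not home, so I'll push a little harder.

```bash
for i in 1; do python3 -m inch '[[-0.002,0,0,0]]';python3 -m inch '[[-0.002,0,0,0]]';python3 -m inch '[[-0.0015,0,0,0]]'; python3 -m inch '[[0,0,0,0]]'; done; python3 -c "
from h import *
o=bot.get_obs();print(o['torque'],o['q'],o['joint_torque'])"
```

```text
t: 4.45
eef_pos: [0.5614, 0.0617, 0.1884]
tool_rot: [-0.011, -0.05, 0.999, -0.001]
contact_force: [-18.0, -3.5, 0.3]
gripper_width: 0.002
grasp_force: 8.6
t: 4.55
eef_pos: [0.5665, 0.062, 0.1889]
tool_rot: [-0.007, -0.05, 0.999, -0.001]
contact_force: [-6.5, -1.1, -4.8]
gripper_width: -0.004
grasp_force: 2.9
t: 4.65
eef_pos: [0.5713, 0.0629, 0.1904]
tool_rot: [-0.004, -0.05, 0.999, -0.001]
contact_force: [-14.3, -2.4, -5.5]
gripper_width: -0.003
grasp_force: 6.1
t: 4.75
eef_pos: [0.5712, 0.0629, 0.1904]
tool_rot: [-0.004, -0.05, 0.999, -0.001]
contact_force: [-6.4, -1.0, -4.3]
gripper_width: 0.003
grasp_force: 3.5
[-0.39268677  1.46763937  0.00593226] [-0.36704574  0.3780712   0.18877745  1.85988392 -0.08715132  0.91937487
  1.53277682] [-4.96069193e-01 -5.21945429e+01  3.04777399e+00 -3.06685889e+01
 -1.86452013e-01 -2.14715950e+00 -8.69222829e-03]
```

```bash
python3 -m inch '[[-0.002,0,0,0],[-0.001,0,0,0]]'; python3 -m inch '[[0.01,0,0,0],[0.02,0,0,0],[0.02,0,-0.02,0],[0,0,-0.03,0],[0,0,0,0]]'; python3 ov.py pics/s5.png
```

```text
t: 4.95
eef_pos: [0.5714, 0.0629, 0.1903]
tool_rot: [-0.007, -0.05, 0.999, -0.001]
contact_force: [-21.0, -3.3, 7.1]
gripper_width: -0.001
grasp_force: 10.2
t: 5.45
eef_pos: [0.5303, 0.0595, 0.2466]
tool_rot: [0.004, -0.05, 0.999, 0.001]
contact_force: [0.5, -0.9, -0.4]
gripper_width: 0.002
grasp_force: 0.0
```

View pics/s5.png

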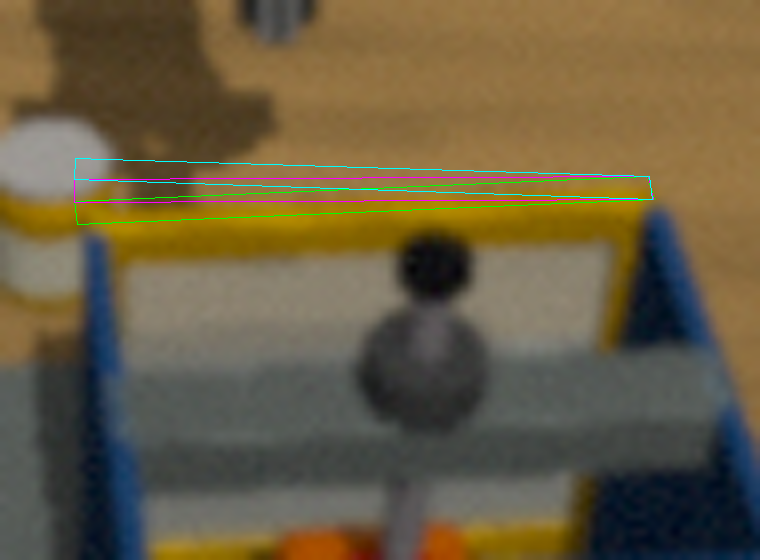

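The door is home: its slope matches the shut outline, and its left end at about (110,215) meets the cell wall. Next is the treadle.

```bash
python3 -m inch '[[0,-0.025,0,0],[0,-0.04,0,0],[0.002,-0.04,0,0],[0.002,-0.04,0,0],[0,-0.0355,0,0],[0,0,0.04,0],[0,0,0.04,0],[0,0,0.03,0],[0,0,0,0],[0,0,0,0]]'
python3 - <<'E'
from h import *
import cv2
a=bot.read_camera('wrist')['color'];b=bot.read_camera('scene')['color'][150:290,160:345]
b=cv2.resize(b,(508,384),interpolation=cv2.INTER_CUBIC)
cv2.imwrite('pics/w6.png',cv2.resize(np.hstack([a[:,:,::-1],b[:,:,::-1]]),(800,302)))
E
```

```text
t: 6.5
eef_pos: [0.5419, -0.1212, 0.1323]
tool_rot: [-0.0, -0.05, 0.999, -0.0]
contact_force: [1.3, -0.0, 0.3]
gripper_width: 0.0
grasp_force: 0.0
```

View pics/w6.png

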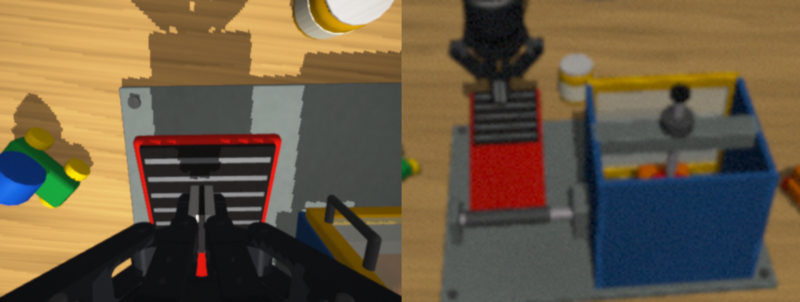

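Fingers are centred over the ribbed pad, with the tip near (200,190) in the left half of the view. Now pressing down by feel.

```bash
python3 -m inch '[[0,0,0.01,0],[0,0,0.01,0],[0,0,0.004,0]]' | sed -n '1,4p'; for i in 1 2 3; do :; done; python3 -m inch '[[0.001,0,0.004,0],[0.001,0,0.004,0]]'| sed -n '1,4p'; python3 -m inch '[[0.001,0,0.004,0]]'| sed -n '1,4p';python3 -m inch '[[0.001,0,0.003,0]]'| sed -n '1,4p'
```

```text
t: 6.9
eef_pos: [0.5413, -0.1213, 0.1079]
tool_rot: [-0.0, -0.05, 0.999, -0.0]
contact_force: [-2.7, -0.6, 5.6]
t: 7.1
eef_pos: [0.539, -0.1215, 0.1003]
tool_rot: [-0.001, -0.05, 0.999, 0.0]
contact_force: [-4.0, 0.2, 8.4]
t: 7.2
eef_pos: [0.5379, -0.1216, 0.0963]
tool_rot: [-0.001, -0.05, 0.999, 0.0]
contact_force: [-4.5, -0.5, 7.6]
t: 7.3
eef_pos: [0.5371, -0.1217, 0.0933]
tool_rot: [-0.001, -0.05, 0.999, 0.0]
contact_force: [-2.4, -0.2, 8.6]
```

```bash
for k in 1; do python3 -m inch '[[0.0005,0,0.003,0]]'| sed -n '2p;4p';python3 -m inch '[[0.0005,0,0.003,0]]'| sed -n '2p;4p';python3 -m inch '[[0,0,0.002,0]]'| sed -n '2p;4p';python3 -m inch '[[0,0,0.002,0]]'| sed -n '2p;4p'; done
```

```text
eef_pos: [0.5364, -0.1218, 0.0904]
contact_force: [-3.8, 0.0, 9.3]
eef_pos: [0.5358, -0.1219, 0.0874]
contact_force: [-4.1, 0.0, 9.7]
eef_pos: [0.5353, -0.122, 0.0853]
contact_force: [-5.9, -0.5, 9.7]
eef_pos: [0.535, -0.122, 0.0833]
contact_force: [-5.9, -0.5, 10.2]
```

```bash
for k in 1; do python3 -m inch '[[0.0005,0,0.002,0]]'| sed -n '2p;4p';python3 -m inch '[[0.0005,0,0.002,0]]'| sed -n '2p;4p';python3 -m inch '[[0,0,0.002,0]]'| sed -n '2p;4p';python3 -m inch '[[0,0,0.0015,0]]'| sed -n '2p;4p'; done
```

```text
eef_pos: [0.5346, -0.122, 0.0813]
contact_force: [-5.9, -0.3, 9.8]
eef_pos: [0.5342, -0.1221, 0.0794]
contact_force: [-4.9, 0.1, 11.5]
eef_pos: [0.534, -0.1221, 0.0775]
contact_force: [-8.5, -0.6, 16.4]
eef_pos: [0.5338, -0.1221, 0.0762]
contact_force: [-8.4, 0.0, 18.5]
```

```bash
python3 -m inch '[[0.0005,0,0.0015,0]]'| sed -n '2p;4p';python3 -m inch '[[0.0005,0,0.0015,0]]'| sed -n '2p;4p'
```

```text
eef_pos: [0.5337, -0.1222, 0.0751]
contact_force: [-7.3, 1.3, 19.7]
eef_pos: [0.5335, -0.1222, 0.0739]
contact_force: [-8.2, 0.1, 23.8]
```

```bash
python3 -m inch '[[0,0,0.001,0]]'| sed -n '1,2p;4p';python3 -m inch '[[0,0,0.0005,0],[0,0,0,0],[0,0,0,0]]'| sed -n '1,2p;4p'
```

```text
t: 8.4
eef_pos: [0.5334, -0.1222, 0.0733]
contact_force: [-10.9, 1.0, 32.1]
t: 8.7
eef_pos: [0.5334, -0.1222, 0.0733]
contact_force: [-10.9, 1.6, 29.6]
```

```bash
python3 -m inch '[[0,0,0,0],[0,0,0,0],[0,0,0,0],[0,0,0,0]]'| sed -n '1,2p;4p'; python3 -m inch '[[0,0,0,0],[0,0,0,0],[0,0,0,0],[0,0,0,0],[0,0,0,0]]'| sed -n '1,2p;4p'; python3 -m inch '[[0,0,-0.004,0],[0,0,-0.006,0],[-0.001,0,-0.008,0],[-0.002,0,-0.008,0],[-0.003,0,-0.01,0],[-0.002,0,-0.01,0],[0,0,-0.02,0],[0,0,-0.04,0],[0,0,-0.03,0],[0,0,-0.02,0],[0,0,0,0]]'
python3 - <<'E'
from h import *
import cv2
b=bot.read_camera('scene')['color'][140:300,130:390]
cv2.imwrite('pics/s7.png',cv2.resize(b[:,:,::-1],(780,480),interpolation=cv2.INTER_CUBIC))
E
```

```text
t: 9.1
eef_pos: [0.5334, -0.1223, 0.0733]
contact_force: [-10.9, 1.4, 29.8]
t: 9.6
eef_pos: [0.5334, -0.1222, 0.0733]
contact_force: [-11.0, 0.7, 30.0]
t: 10.7
eef_pos: [0.544, -0.1213, 0.2301]
tool_rot: [0.002, -0.05, 0.999, -0.0]
contact_force: [-0.7, -0.5, -0.3]
gripper_width: 0.002
grasp_force: 0.0
```

View pics/s7.png

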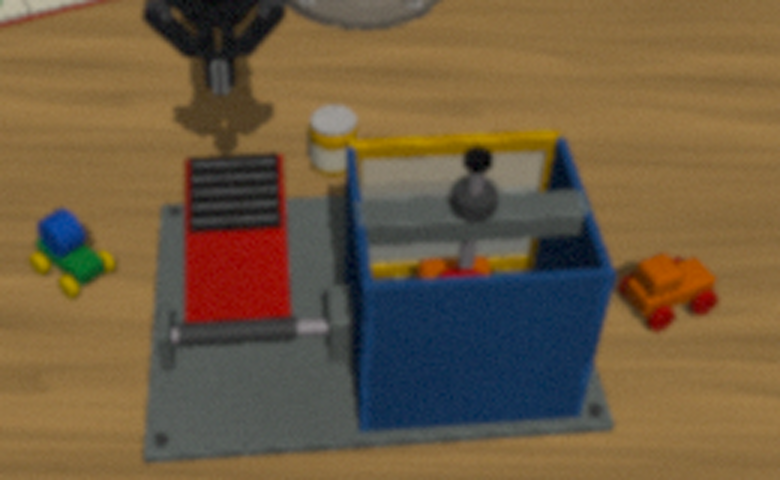

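The treadle is back up (pad at about (235,190)), the door is still shut (rail at about (455,145)), and the truck, snail and tin look unmoved. The arm is clear.

```bash
python3 -c "
from station import bot
print(bot.hand_in())"
```

```text
the job is handed in; nothing more can be done
None
```

The job is handed in, with no verdict returned: the door snapped past its catch and sits shut, then the treadle was held on its stop for about 1.2 s at roughly 30 N (32 N downward at most) and released back up, with the toys and tin where they stood.

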